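Set the portioning guide's fence to a spacer

ROBOT

A 7-joint arm with a two-finger parallel gripper is mounted at the origin on the work surface. World frame = base frame: x ahead of the robot, y to its left, z up, the work surface at z = 0. Lengths are in m, angles in rad, forces in N, time in s.
With the tool pointing down it reaches from about 0.35 to 0.9 m from the base axis. Payload 19.9 kg.
Tool frame: the origin (TCP) lies between the finger pads; the fingertips stand 14 mm ahead of it and the grasp point (between the pads) lies 5 mm behind it; z points along the fingers, y is the line along which they close (so a half turn about z gives the same grasp; the last joint's range is limited). The gripper opens to 85 mm and grips with 20 to 120 N. Pads are 22 mm wide; open, the fingers measure 114 mm over their backs; the gripper's body (76 mm by 85 mm) begins 54 mm behind the grasp point. The pads swing forward as they close: fully open they stand 13 mm farther back than shut.
Start: joints at [-1.379, 0.417, -0.01, 1.614, 0.005, 1.111, -0.053], TCP at [0.145, 0.608, 0.245] pointing down, gripper open.
Joint ranges: [-2.81, 2.81], [-0.39, 2.02], [-1.27, 1.25], [0.06, 2.57], [-1.19, 4.33], [0.19, 2], [-2.82, 2.82]. Speed limits (rad/s): [1.89, 1.89, 2.39, 2.39, 3.01, 3.01, 3.01].

INTERFACE

Orientations are given as a rotation vector (axis times angle).
In Python, from station import manip gives the robot as it stands.
- The arm moves only by the tool move_arm, never from a script. Its argument "series" is text: rows parted by semicolons, each of 4 numbers parted by spaces: the shift along the tool's x, y, z in mm, then the turn about the tool's z in rad. In form: dx dy dz yaw; .... A call has 1 to 5 rows; each row is the pose to reach, as a shift and turn from the pose commanded when the call began, along the tool's axes at that moment; what a row does not reach only later rows make up. A row lasts 1/12 s, in which the tool goes at most 41.7 mm and 7.16 degrees, less where a joint would pass 70% of its speed; a pose out of reach is approached as far as the arm can. A call with a gripper value outside its range is refused whole. "grip" is the finger opening in mm, from 0 to 85.4, set as the call begins (left out, the last holds). The fingers move at their own pace and stop on an object; the grip force is fixed at half the most. Time passes only in rows, so rows that repeat a pose let the fingers close. It gives the time, the measured TCP pose, the force, the opening and the grip force at its end, in the units of the state.
- manip.sense(): the state, without advancing time (a new reading comes with each control period).
- manip.capture(name): name is "side" or "top" or "wrist"; returns the picture (400x640x3 uint8, red, green, blue); there is no depth.
- manip.camera_info(name): a dict with "intrinsics" (3x3 intrinsics, pixels), "T" (4x4, takes a point from camera to world coordinates). Camera axes: x right, y down, z forward; pixel columns grow to the right and rows downward; lengths in m; the calibration is good to about 2 mm. A picture is of the moment at which its call begins: read the wrist's pose just before it. camera_info takes no time and is no camera call; for the wrist camera it gives the pose at the moment of the call.
- manip.job_done(): hands the job in; it is judged then, once.
The state is a dict: "clock": time; "q": joint angles; "qvel": joint speeds; "joint_torque": joint torques, N m; "tcp_pos": TCP position; "tcp_rot": TCP orientation; "force": force on the tool from outside, world axes, zero at the start; "torque": the same for the moment, N m; "width": finger opening in m; "grasp_force": force on a finger pad.
Only numpy, scipy, OpenCV 4.12 (cv2) and the standard library are available. Lean on these libraries where they do the work, as an engineer would, in place of code of your own. Each camera call takes 0.05 s, during which the arm holds its last target. There are 200 camera calls.

TASK

Using its crank, wind the portioning guide's fence out until its gap is at least 5 mm wider than the pale 30 mm spacer, stand that spacer upright in the gap and let go of it. Then wind the fence back in, all the slack of the screw taken up in the closing direction, until it holds the spacer firmly but gently against the fixed stop, and let go. Leave the dark spacer and everything else on the table where they stand.

Things in the scene. Friction and masses are not known exactly. Their poses are not given: they have to be found in the camera images.
- guide: Portioning guide fixed to the table: white bed 120 (x) by 260 mm (y), its top 20 mm above the table; origin under its middle. Along its y from the -y end: steel stop plate, gap (floor: the bed), aluminium fence, brass nut behind it, grey gearbox with crank on top. Fence and stop are plates 100 mm long (x), 12 mm thick, tops 50-51 mm above the table. A red line on the bed marks a 30 mm gap.
- stop_face (a point): middle of the stop plate's inner face, at bed height (20 mm above the table). It faces the guide's +y.
- fence: Moving fence; origin at the middle of its inner face (towards the stop), at bed height, axes as the guide's. Gap = its y minus stop_face's, in the guide's frame; 5 to 27 mm at the start, at most 47. It slides along the guide's y with 6 N friction, moved only by the nut, which has 5 mm of play in all in a window in its back (1.25 rad of free crank turning at each change of direction).
- nut: Brass block 24 x 12 x 22 mm in the window behind the fence; origin at bed height below its middle. Its y in the fence's frame is 18 mm when it bears on the back of the fence plate (as when closing) and 23 mm when on the window's far wall (opening). 1 rad of crank moves it 4 mm along the guide's y: counterclockwise from above opens (+y), clockwise closes.
- crank_hub (a point): On the crank's vertical axis, 75 mm above the table; the arm's top is 72 mm above it. The crank turns 2 turns between end stops; its friction is 0.12 N m (2.7 N at the handle). It stays where left and holds against about 35 N of fence pressure; 1 N more at the handle gives about 11 N more at the fence. Squeezing the spacer with over 60 N is too hard.
- handle_mid (a point): On the axis of the black upright crank handle, a cylinder 17 mm across, from 73 to 115 mm above the table; this point is 97 mm above the table and 45 mm from the crank's axis. The handle spins freely on its pin, so it can be gripped from above and carried round the circle without turning the gripper.
- spacer: Pale beech spacer, loose, 60 g: a block 60 mm (its x) by 30 mm (its y, the thickness that goes across the gap) by 30 mm high, with an 18 mm square upright post on top (30 to 72 mm high) to hold it by. Origin at the centre of its underside. Starts on the bamboo board (18 mm thick).
- walnut: Dark walnut spacer of the same shape, but 20 mm thick: not to be used, stays on the board.
- bottle: clear drinking bottle with blue cap, 66 mm across, 190 mm tall; origin under its centre; leave it alone
- mug: blue mug, 80 mm across, 90 mm tall; origin under its centre; leave it alone
- jar: glass jar with yellow lid, 64 mm across, 85 mm tall; origin under its centre; leave it alone
- bowl: steel bowl, 110 mm across, 50 mm tall; origin under its centre; leave it alone
- tin: red tin, 74 mm across, 90 mm tall; origin under its centre; leave it alone
Not all that is in view belongs to the job. What is shaped like the spacer but blue or green is not meant.

How it is judged:
On the way, in this order (a step that is already met when the one before it is completed fails the run):
1. the gap is wound out to at least 5 mm more than the spacer's 30 mm (y of fence in the frame of stop_face above 0.0345 m), for 0.2 s.
2. the pale spacer stands upright on the bed in the gap, released (y of spacer in the frame of guide above -0.1 m and y of spacer in the frame of fence below 0 m and x of spacer in the frame of guide between -0.03 and 0.03 m and z of spacer in the frame of guide between 0.017 and 0.023 m and angle between spacer's own z axis and vertical below 0.08 rad and contact force between the fingers and spacer below 0.1 N), for 0.2 s.
At the end, for the whole second after the job is handed in: The pale spacer stands square and upright (0.06 rad) on the bed, within 30 mm of the middle of the gap's length, held between stop and fence with 5 to 60 N; gap 28 to 31.5 mm; the nut bears on the back of the fence plate (within 1.2 mm); all at rest (y of fence in the frame of stop_face between 0.028 and 0.0315 m and contact force between fence and spacer between 5 and 60 N and y of nut in the frame of fence below 0.0192 m and angle between the y axis of spacer and the y axis of guide, either way round below 0.06 rad and angle between spacer's own z axis and vertical below 0.06 rad and z of spacer in the frame of guide below 0.023 m and x of spacer in the frame of guide between -0.03 and 0.03 m and linear speed of each of spacer, fence below 0.01 m/s); the robot touches nothing.
It fails at once if the fence squeezes the spacer with more than 60 N (contact force between fence and spacer above 60 N).
It fails at once if a bystander is moved by more than 30 mm (distance of any of walnut, bottle, mug, jar, bowl, tin from where it was at the start of the episode above 0.03 m).
It also fails if it takes over 72 s, if anything falls off the work surface, if the arm or the gripper's body presses on something with over 40 N, if the wrist force passes 120 N, or if a joint passes its speed limit or range.

## Working session

There is one attempt and no reset: what is moved stays moved. The work goes in short steps, Python scripts to look and compute and a tool call to move; the robot and the scene stay as the last step left them, time stands still between calls to the robot, and variables do not carry over. Pictures are saved under pics/ and viewed, at most 10 in all, crops included, and the job is handed in when it is done.

Besides the shell and the picture viewer there is one more tool, called after "Request:" as name(argument=value, ...) on one line, values as JSON. move_arm: Moves the arm, as the interface text tells. Its arguments: {"type":"object","properties":{"series":{"type":"string"},"grip":{"type":"number"}},"required":["series"]}

```bash
mkdir -p pics; cat > h.py <<'E'
import numpy as np, cv2
from station import manip
def ray(name,u,v,info=None):
    i=info or manip.camera_info(name);K=np.array(i["intrinsics"]);T=np.array(i["T"])
    d=T[:3,:3]@np.linalg.inv(K)@np.array([u,v,1.]);return T[:3,3],d
def onz(name,u,v,z,info=None):
    o,d=ray(name,u,v,info);return o+d*(z-o[2])/d[2]
def proj(name,p,info=None):
    i=info or manip.camera_info(name);K=np.array(i["intrinsics"]);T=np.array(i["T"])
    c=K@(T[:3,:3].T@(np.array(p)-T[:3,3]));return c[:2]/c[2]
def save(name,fn):
    im=manip.capture(name);cv2.imwrite(fn,im[:,:,::-1]);return im
E
python3 - <<'E'
from h import *
s=manip.sense();print({k:np.round(v,3).tolist() for k,v in s.items()})
for n in("top","side"):
    im=save(n,f"pics/{n}0.png");print(n,np.round(manip.camera_info(n)["T"],3).tolist(),np.round(manip.camera_info(n)["intrinsics"],0).tolist())
a=cv2.imread("pics/top0.png");
E
```

```text
{'clock': 0.0, 'q': [-1.378, 0.418, -0.01, 1.614, 0.005, 1.111, -0.053], 'qvel': [0.001, -0.0, 0.002, 0.0, -0.001, -0.001, -0.0], 'joint_torque': [0.001, -86.445, 0.679, -43.491, 0.019, 0.007, -0.0], 'tcp_pos': [0.145, 0.608, 0.245], 'tcp_rot': [-0.366, -3.12, 0.002], 'force': [-0.188, 0.585, -0.297], 'torque': [0.062, 0.012, -0.014], 'grasp_force': 0.0, 'width': 0.085}
top [[0.002, -0.987, 0.16, 0.45], [-1.0, -0.006, -0.019, -0.014], [0.02, -0.16, -0.987, 1.067], [0.0, 0.0, 0.0, 1.0]] [[369.0, 0.0, 317.0], [0.0, 369.0, 201.0], [0.0, 0.0, 1.0]]
side [[0.856, -0.335, 0.393, 0.105], [-0.516, -0.554, 0.653, -0.848], [-0.001, -0.762, -0.647, 0.906], [0.0, 0.0, 0.0, 1.0]] [[433.0, 0.0, 319.0], [0.0, 433.0, 202.0], [0.0, 0.0, 1.0]]
```

View pics/top0.png

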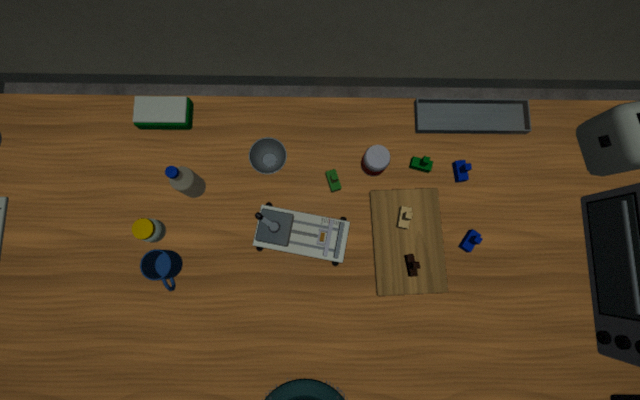

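View pics/side0.png

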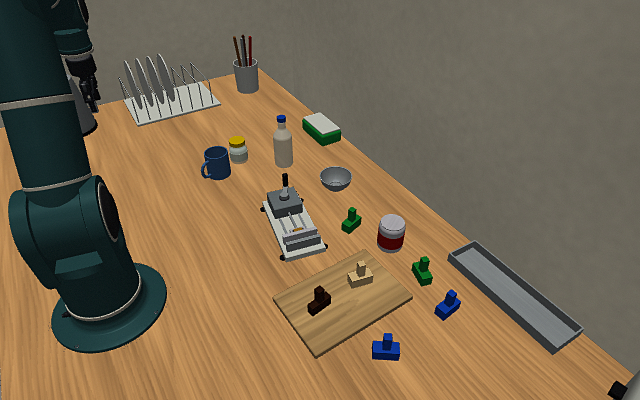

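The top view shows the guide around (300,233), with the crank handle at about (260,216), the stop at the right end (338,240), the pale spacer at (405,217), and the walnut at (412,265). The side view agrees. Next I'll enlarge the guide.

```bash
python3 - <<'E'
from h import *
a=cv2.imread("pics/top0.png")
c=a[185:285,240:440];cv2.imwrite("pics/c.png",cv2.resize(c,None,fx=4,fy=4,interpolation=cv2.INTER_CUBIC))
hsv=cv2.cvtColor(a,cv2.COLOR_BGR2HSV)
m=((hsv[...,1]<40)&(hsv[...,2]>90)).astype(np.uint8);M=np.zeros_like(m);M[195:275,245:360]=1
m=cv2.morphologyEx(m*M,cv2.MORPH_CLOSE,np.ones((5,5)))
cs=max(cv2.findContours(m,0,2)[0],key=cv2.contourArea)
r=cv2.minAreaRect(cs);b=cv2.boxPoints(r);print(r)
P=[onz("top",*p,0.02) for p in b];print(np.round(P,4));print([np.linalg.norm(P[i]-P[i-1]) for i in range(4)],np.mean(P,0))
E
```

```text
((301.30694580078125, 233.2447967529297), (91.39479064941406, 41.82472610473633), 11.16487979888916)
[[ 0.494   0.1475  0.02  ]
 [ 0.6107  0.128   0.02  ]
 [ 0.5611 -0.1284  0.02  ]
 [ 0.4456 -0.1043  0.02  ]]
[np.float64(0.2563816768989097), np.float64(0.11832263410496709), np.float64(0.26108149074911713), np.float64(0.11796291785748024)] [0.52786289 0.01071013 0.02      ]
```

View pics/c.png

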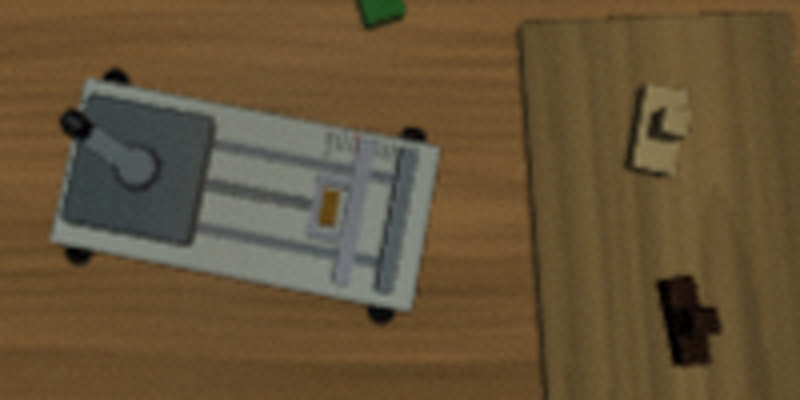

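The crop shows the gearbox hub at about crop (135,166) and the handle top at (74,124). The fence (about x 355) and stop (about x 400) leave a gap of roughly 20 mm. The pale spacer is at (660,130), with its long axis nearly vertical.

```bash
python3 - <<'E'
from h import *
from scipy.spatial.transform import Rotation as R
f=lambda x,y:(240+x/4,185+y/4)
hub=onz("top",*f(135,166),.072);hd=onz("top",*f(74,124),.115)
print("hub",hub,"handle",hd,np.linalg.norm((hd-hub)[:2]))
s=manip.sense();Rm=R.from_rotvec(s["tcp_rot"]).as_matrix();print(Rm.round(3))
print("d tool mm",Rm.T@(np.array([*hd[:2],.20])-s["tcp_pos"])*1000)
T=np.array(manip.camera_info("wrist")["T"]);print("cam in tool",np.round(Rm.T@(T[:3,3]-s["tcp_pos"]),3),np.round(Rm.T@T[:3,:3],2).tolist(),np.round(manip.camera_info("wrist")["intrinsics"],0).tolist())
print("spacer approx",onz("top",*f(655,130),.048))
E
```

```text
hub [0.541314   0.08375161 0.072     ] handle [0.56440255 0.11947301 0.115     ] 0.04253350480017561
[[-0.973  0.232 -0.   ]
 [ 0.232  0.973 -0.001]
 [-0.    -0.001 -1.   ]]
d tool mm [-521.37011062 -377.65805024   45.20082749]
cam in tool [ 0.08   0.    -0.129] [[-0.0, -0.95, -0.32], [1.0, 0.0, -0.0], [0.0, -0.32, 0.95]] [[278.0, 0.0, 314.0], [0.0, 278.0, 195.0], [0.0, 0.0, 1.0]]
spacer approx [ 0.57021107 -0.27505849  0.048     ]
```

Request:
move_arm(series="-26 -22 0 0; -52 -44 0 0; -78 -66 0 0; -104 -88 0 0; -130 -110 0 0")

```text
clock: 0.52
tcp_pos: [0.2464, 0.4692, 0.245]
tcp_rot: [-0.366, -3.12, 0.001]
force: [1.1, 1.0, -0.1]
width: 0.0857
grasp_force: 0.0
```

Request:
move_arm(series="-26 -22 0 0; -52 -44 0 0; -78 -66 0 0; -104 -88 0 0; -130 -110 0 0")

```text
clock: 0.93
tcp_pos: [0.3473, 0.3321, 0.2452]
tcp_rot: [-0.366, -3.12, 0.0]
force: [1.3, 0.9, 0.6]
width: 0.0856
grasp_force: 0.0
```

Request:
move_arm(series="-26 -22 0 0; -52 -44 0 0; -78 -66 0 0; -104 -88 0 0; -130 -110 0 0")

```text
clock: 1.35
tcp_pos: [0.4483, 0.195, 0.2453]
tcp_rot: [-0.366, -3.12, 0.0]
force: [0.5, 1.6, 0.1]
width: 0.0851
grasp_force: 0.0
```

Request:
move_arm(series="-26 -22 0 0; -52 -44 0 0; -78 -66 0 0; -104 -88 0 0; -130 -110 0 -0.044")

```text
clock: 1.77
tcp_pos: [0.5493, 0.058, 0.2452]
tcp_rot: [-0.299, -3.127, 0.0]
force: [1.0, 1.5, 0.6]
width: 0.0851
grasp_force: 0.0
```

Request:
move_arm(series="0 0 0 0; 0 0 0 0; 0 0 0 0")

```text
clock: 2.02
tcp_pos: [0.5484, 0.0597, 0.2449]
tcp_rot: [-0.298, -3.127, 0.0]
force: [-1.2, 0.3, 0.4]
width: 0.0853
grasp_force: 0.0
```

```bash
python3 - <<'E'
from h import *
import pickle
i=manip.camera_info("wrist");pickle.dump(i,open("w1.pkl","wb"))
save("wrist","pics/w1.png");s=manip.sense();print(s["tcp_pos"],s["tcp_rot"],s["clock"],s["force"])
E
```

```text
[0.54824729 0.06030485 0.24506137] [-2.96531787e-01 -3.12693513e+00 -1.71551320e-04] 2.0667 [ 0.88791187 -0.12519482 -0.54723386]
```

View pics/w1.png

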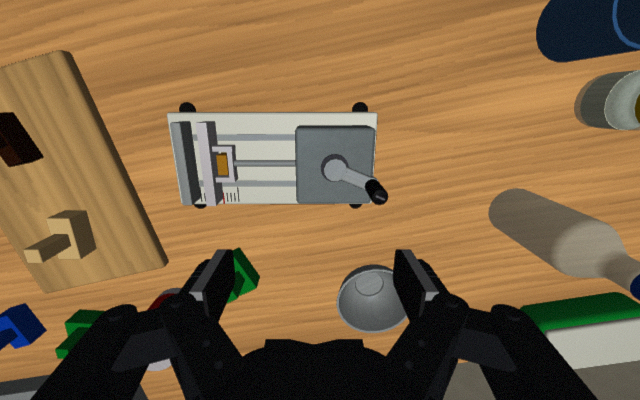

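The wrist view shows the guide lined up with the image: bed corners about (168,113), (377,113), (375,205), hub (335,169), handle top near (379,191). The gap lies at x 183–198. I'll zoom in.

```bash
python3 - <<'E'
from h import *
a=cv2.imread("pics/w1.png")
cv2.imwrite("pics/w1c.png",cv2.resize(a[105:215,160:410],None,fx=3.2,fy=3.2,interpolation=cv2.INTER_CUBIC))
E
```

```text
(no output)
```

View pics/w1c.png

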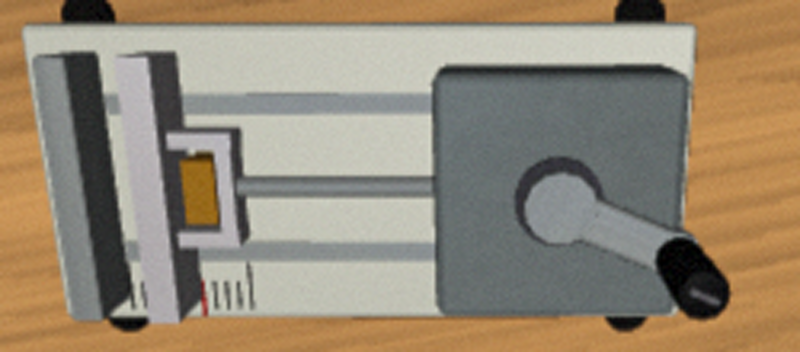

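Stop inner top edge runs from (67,55) to (103,318) in the crop, and the fence's from (117,57) to (152,320). Hub is at (557,208) and handle top at (706,294).

```bash
python3 - <<'E'
from h import *
import pickle
i=pickle.load(open("w1.pkl","rb"))
g=lambda x,y,z:onz("wrist",160+x/3.2,105+y/3.2,z,i)
c=[g(23,25,.02),g(697,25,.02),g(692,317,.02),g(70,318,.02)]
c=np.array(c);print(c.round(4));yv=(c[1]-c[0]);print("len",np.linalg.norm(yv),np.linalg.norm(c[3]-c[0]),"mid",c.mean(0))
s=[g(67,55,.0505),g(103,318,.0505)];f=[g(117,57,.0505),g(152,320,.0505)]
print("stop",np.round(s,4),"fence",np.round(f,4))
xv=(s[1]-s[0]+f[1]-f[0]);xv/=np.linalg.norm(xv);yv=np.array([-xv[1],xv[0],0]);print("xaxis",xv,"yaw",np.arctan2(xv[1],xv[0]), "edge yaw",np.arctan2(-(c[1]-c[0])[0],(c[1]-c[0])[1]))
print("gap",(np.mean(f,0)-np.mean(s,0))@yv,"stop mid",np.mean(s,0))
hub=g(557,208,.075);hd=g(706,294,.115);print("hub",hub,"handle",hd,np.linalg.norm((hd-hub)[:2]),"mid->hub in y",(hub-np.mean(s,0))@yv,"x",(hub-np.mean(s,0))@xv)
print("nut", [(g(x,190,.042)-np.mean(f,0))@yv for x in (182,218)])
E
```

```text
[[ 0.4483 -0.103   0.02  ]
 [ 0.4969  0.1495  0.02  ]
 [ 0.6147  0.1336  0.02  ]
 [ 0.5654 -0.1256  0.02  ]]
len 0.2571530269025019 0.11925892662698204 mid [0.53131135 0.01362472 0.02      ]
stop [[ 0.4627 -0.076   0.0505]
 [ 0.5595 -0.0957  0.0505]] fence [[ 0.4667 -0.0589  0.0505]
 [ 0.5639 -0.0773  0.0505]]
xaxis [ 9.81241196e-01 -1.92784118e-01  2.80624673e-16] yaw -0.1939987032955937 edge yaw -0.19033558166843695
gap 0.01822259881364366 stop mid [ 0.51110592 -0.0858429   0.0505    ]
hub [0.54367211 0.08369233 0.075     ] handle [0.56911587 0.12303763 0.115     ] 0.046855500545400025 mid->hub in y 0.17263319213770573 x -0.0007284155456040512
nut [np.float64(0.0144705579441394), np.float64(0.028130859064343886)]
```

Gap is 18.2 mm, guide yaw −0.192 and the tool is already aligned with the guide. Now I'll go down over the handle.

Request:
move_arm(series="-2 16 10 0; -4 32 30 0; -6 48 55 0; -7 64 80 0; -7 64 100 0")

```text
clock: 2.48
tcp_pos: [0.5669, 0.1261, 0.1432]
tcp_rot: [-0.29, -3.127, -0.002]
force: [-0.1, 0.2, 0.5]
width: 0.0851
grasp_force: 0.0
```

Request:
move_arm(series="0 0 20 0; 0 0 35 0; 0 0 45 0; 0 0 51 0; 0 0 51 0")

```text
clock: 2.9
tcp_pos: [0.5671, 0.1216, 0.0934]
tcp_rot: [-0.296, -3.126, 0.001]
force: [-0.2, 0.1, -0.2]
width: 0.0855
grasp_force: 0.0
```

Request:
move_arm(series="0 0 0 0; 0 0 0 0; 0 0 0 0; 0 0 0 0; 0 0 0 0", grip=30)

```text
clock: 3.32
tcp_pos: [0.5679, 0.1211, 0.0948]
tcp_rot: [0.298, 3.127, 0.0]
force: [-0.3, 0.1, 0.7]
width: 0.0299
grasp_force: 0.0
```

Request:
move_arm(series="0 0 0 0; 0 0 0 0; 0 0 0 0; 0 0 0 0; 0 0 0 0", grip=10)

```text
clock: 3.73
tcp_pos: [0.568, 0.1214, 0.0947]
tcp_rot: [0.297, 3.127, 0.001]
force: [-0.1, 1.4, 5.8]
width: 0.0156
grasp_force: 58.5
```

```bash
python3 - <<'E'
from h import *
s=manip.sense();print(s["tcp_pos"],s["tcp_rot"],s["clock"],s["force"],s["width"],s["grasp_force"])
d=s["tcp_pos"][:2]-np.array([.5435,.0837]);print(d,np.linalg.norm(d),np.arctan2(d[1],d[0])+.192)
save("wrist","pics/w2.png")
E
```

```text
[0.56801147 0.12139901 0.09472822] [2.97099338e-01 3.12668571e+00 9.11700019e-04] 3.7333 [-0.06370223  1.39009238  5.75509134] 0.01558488550056162 58.462931513786316
[0.02451147 0.03769901] 0.044966957394169234 1.1862885412185529
```

View pics/w2.png

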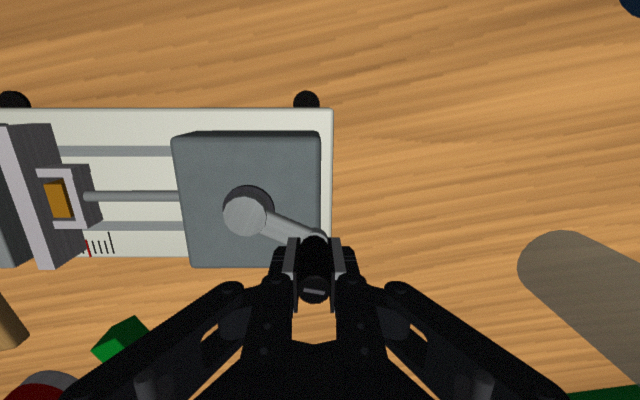

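The handle is gripped. The radius checks at 45.0 mm and the start angle is 1.186 rad in the guide frame. Next I'll work out the crank rows.

```bash
cat > crank.py <<'E'
import numpy as np,sys
def rows(t0,step,n,r=45):
    for k in range(0,n,5):
        p=lambda t:r*np.array([-np.cos(t),np.sin(t)])
        a=t0+k*step;print("; ".join("%.1f %.1f 0 0"%tuple(p(a+j*step)-p(a)) for j in range(1,min(5,n-k)+1)))
rows(*map(float,sys.argv[1:3]),int(sys.argv[3]))
E
python3 crank.py 1.186 0.3 20
```

```text
13.1 3.1 0 0; 26.5 2.3 0 0; 39.1 -2.6 0 0; 49.6 -10.9 0 0; 57.3 -21.9 0 0
4.0 -12.8 0 0; 4.1 -26.3 0 0; 0.2 -39.1 0 0; -7.3 -50.3 0 0; -17.8 -58.7 0 0
-12.5 -4.9 0 0; -25.9 -6.0 0 0; -39.0 -3.0 0 0; -50.7 3.7 0 0; -59.8 13.6 0 0
-5.8 12.1 0 0; -7.8 25.4 0 0; -5.7 38.7 0 0; 0.1 50.8 0 0; 9.3 60.6 0 0
```

Request:
move_arm(series="13.1 3.1 0 0; 26.5 2.3 0 0; 39.1 -2.6 0 0; 49.6 -10.9 0 0; 57.3 -21.9 0 0")

```text
clock: 4.2
tcp_pos: [0.5061, 0.113, 0.0947]
tcp_rot: [-0.293, -3.127, -0.004]
force: [-3.0, 8.8, 8.9]
width: 0.0154
grasp_force: 60.5
```

Request:
move_arm(series="4.0 -12.8 0 0; 4.1 -26.3 0 0; 0.2 -39.1 0 0; -7.3 -50.3 0 0; -17.8 -58.7 0 0")

```text
clock: 4.62
tcp_pos: [0.5137, 0.0492, 0.0947]
tcp_rot: [0.297, 3.127, 0.002]
force: [6.9, 13.6, 0.4]
width: 0.0153
grasp_force: 59.7
```

Request:
move_arm(series="-12.5 -4.9 0 0; -25.9 -6.0 0 0; -39.0 -3.0 0 0; -50.7 3.7 0 0; -59.8 13.6 0 0")

```text
clock: 5.03
tcp_pos: [0.5744, 0.0534, 0.0943]
tcp_rot: [-0.296, -3.124, -0.003]
force: [-21.1, 15.5, 18.1]
width: 0.0156
grasp_force: 61.9
```

Request:
move_arm(series="-5.8 12.1 0 0; -7.8 25.4 0 0; -5.7 38.7 0 0; 0.1 50.8 0 0; 9.3 60.6 0 0")

```text
clock: 5.45
tcp_pos: [0.5777, 0.1121, 0.0947]
tcp_rot: [0.299, 3.127, -0.002]
force: [-3.5, -7.9, 7.7]
width: 0.0156
grasp_force: 61.1
```

Request:
move_arm(series="0 0 0 0; 0 0 0 0; 0 0 0 0")

```text
clock: 5.7
tcp_pos: [0.5772, 0.1127, 0.0946]
tcp_rot: [-0.297, -3.127, 0.0]
force: [-4.6, 0.0, 9.6]
width: 0.0153
grasp_force: 61.1
```

```bash
python3 - <<'E'
from h import *
import pickle
pickle.dump(manip.camera_info("wrist"),open("w3.pkl","wb"))
a=save("wrist","pics/w3.png")[:,:,::-1];print(manip.sense()["tcp_pos"])
cv2.imwrite("pics/w3c.png",cv2.resize(a[90:290,0:260],None,fx=3,fy=3,interpolation=cv2.INTER_CUBIC))
E
```

```text
[0.57723376 0.1125983  0.09462357]
```

View pics/w3c.png

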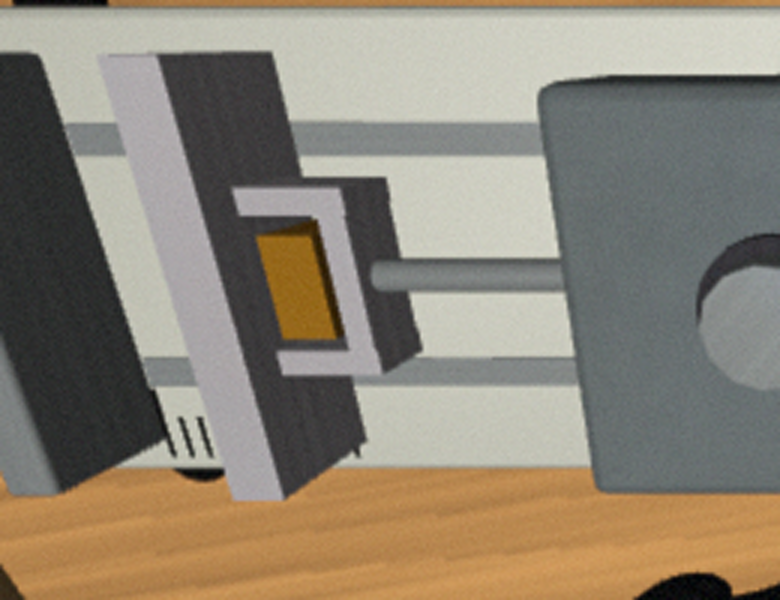

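The nut now bears on the far wall. The fence's inner top edge runs from (100,55) to (233,500) in the crop.

```bash
python3 - <<'E'
from h import *
import pickle
i=pickle.load(open("w3.pkl","rb"))
f=[onz("wrist",x/3,90+y/3,.0505,i) for x,y in ((100,55),(233,500))];f.append((f[0]+f[1])/2)
yv=np.array([np.sin(.192),np.cos(.192),0]);print(np.round(f,4),[(p-np.array([.5111,-.0858,.05]))@yv for p in f])
n=[onz("wrist",x/3,90+y/3,.0505,i) for x,y in ((5,350),(58,492))]
print([(onz("wrist",x/3,90+y/3,.0505,i)-np.array([.5111,-.0858,.05]))@yv for x,y in ((5,350),(58,492))])
E
python3 crank.py 0.903 0.25 3
```

```text
[[ 0.4706 -0.0363  0.0505]
 [ 0.5692 -0.0561  0.0505]
 [ 0.5199 -0.0462  0.0505]] [np.float64(0.04084524099737631), np.float64(0.04025007490532487), np.float64(0.04054765795135058)]
[np.float64(-0.00025946584979494444), np.float64(-0.0004881903653822274)]
9.6 5.8 0 0; 20.4 9.0 0 0; 31.6 9.5 0 0
```

The gap is 40.5 mm. I'll release the handle, rise, and move over the spacer.

Request:
move_arm(series="0 0 0 0; 0 0 0 0; 0 0 -30 0; 0 0 -65 0; 0 0 -100 0", grip=60)

```text
clock: 6.17
tcp_pos: [0.5768, 0.1122, 0.195]
tcp_rot: [-0.298, -3.126, 0.002]
force: [0.4, 1.0, -0.1]
width: 0.0598
grasp_force: 0.0
```

Request:
move_arm(series="-5 -33 -15 0; -9 -66 -30 0; -14 -99 -40 0; -18 -132 -50 0; -23 -165 -50 0")

```text
clock: 6.58
tcp_pos: [0.569, -0.0555, 0.2463]
tcp_rot: [0.297, 3.125, 0.0]
force: [1.0, -0.1, 0.0]
width: 0.06
grasp_force: 0.0
```

Request:
move_arm(series="-5 -36 0 0; -10 -72 0 0; -15 -108 0 0; -20 -144 0 0; -26 -180 0 0")

```text
clock: 7.0
tcp_pos: [0.5598, -0.2372, 0.2443]
tcp_rot: [-0.298, -3.127, 0.0]
force: [-0.1, 1.4, 0.8]
width: 0.0598
grasp_force: 0.0
```

Request:
move_arm(series="0 -10 0 0; 0 -10 0 0; 0 -10 0 0; 0 -10 0 0")

```text
clock: 7.33
tcp_pos: [0.5587, -0.2442, 0.2441]
tcp_rot: [-0.296, -3.127, -0.001]
force: [0.4, 0.6, 0.2]
width: 0.0597
grasp_force: 0.0
```

```bash
python3 - <<'E'
from h import *
import pickle
pickle.dump(manip.camera_info("wrist"),open("w4.pkl","wb"))
a=save("wrist","pics/w4.png");s=manip.sense();print(s["tcp_pos"],s["tcp_rot"])
E
```

```text
[ 0.55879136 -0.24391001  0.24417152] [-2.95125006e-01 -3.12754327e+00 -6.49586718e-04]
```

View pics/w4.png

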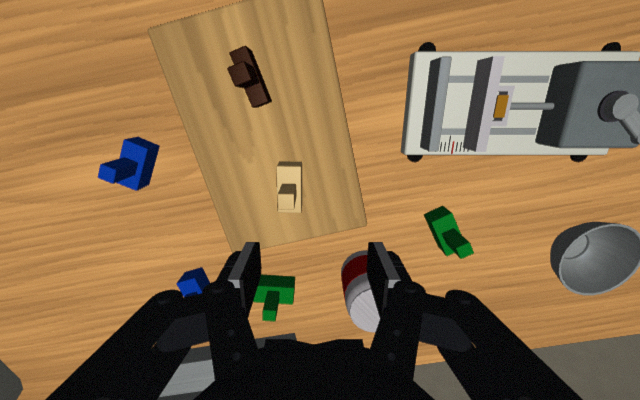

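The spacer is at about (278–302, 162–212), post top around (287,198). It's nearly aligned with the tool. The walnut at (250,75) is clear. I'll extract the exact shape with masks.

```bash
python3 - <<'E'
from h import *
import pickle
i=pickle.load(open("w4.pkl","rb"))
a=cv2.imread("pics/w4.png");print("px",a[172,289],a[195,287],a[220,289],a[180,320],a[205,298])
g=a.min(axis=2).astype(int)
for v in range(156,220,3):print(v,' '.join('%3d'%g[v,u] for u in range(268,312,2)))
E
```

```text
px [139 193 222] [133 191 220] [ 94 151 190] [ 78 131 168] [130 188 217]
156  95  86  91  90  94  97  90  90  92  81  87  79  80  79  92  88  90  84  83  84  86  87
159  94  94  93  95  94  98  92  94  88  86  84  79  79  78  89  95  94  87  87  84  87  87
162  98  92  99  88  96  79  43  44  40  49  45  50  48  48  52  50  47  87  91  83  85  87
165 101 104  96  90  91  57  58  61  54  57  52  54  48  54  53  53  41  72  84  87  88  85
168  93  97  93  92  97 139 137 138 137 138 135 139 138 141 135 141 120  77  85  87  83  85
171  98  98  94  92  95 136 132 141 135 141 135 137 137 139 139 139 118  73  91  88  88  86
174  98 101  98  96  80 138 138 133 137 134 135 140 137 141 139 140 114  80  89  85  85  89
177  98  93 100  92  76 137 137 134 139 137 134 135 138 139 138 138 119  76  90  90  87  84
180  92  95 100  98  73 138 134 139 132 136 140 141 140 137 137 138 110  73  94  92  85  82
183  99  97  97  97  73 126 135 105 100 102 106 106 104 106 136 138 114  71  91  91  89  88
186  92 100 102  99  79 129 107  43  43  43  47  46  49  45 107 137 116  69  88  89  91  90
189  95  92  95
[... 296 characters left out ...]
 131 131 131 135 137  41 108 133 122  70  87  90  96  89
201  94  93  95  93  96 116 130 125 130 133 132 132 136  45 126 132 115  69  84  94  91  92
204 101  97  91  95  92 107 125 125 129 125 130 128 129  58 130 133 115  63  90  91  89  96
207  98  93  96  91  90 104 122 119 127 123 125 128 129  85 128 127 118  76  83  86  91  87
210  93  93  93  97  92 117 124 125 122 122 123 124 127 126 128 126 121  68  83  85  87  89
213  94  93  94  89  94  95 101  97  90  96  89  92  94  96  87  92  87  79  85  82  94  92
216  95  93  96  94  95  92 102  96  96  95  96  91  93  95  90  88  89  81  83  80  84  92
219  94  93  98 100  91  97  92  96  94  89  95  90  90  92  89  83  87  88  82  83  80  90
```

```bash
python3 - <<'E'
from h import *
import pickle
from scipy.spatial.transform import Rotation as R
i=pickle.load(open("w4.pkl","rb"))
m=(cv2.imread("pics/w4.png").min(axis=2)>112).astype(np.uint8);z=np.zeros_like(m);z[155:225,265:312]=1
r=cv2.minAreaRect(cv2.findNonZero(m*z));print(r)
b=cv2.boxPoints(r)
P=np.array([onz("wrist",*p,.048,i) for p in b]);print(P.round(4),[np.linalg.norm(P[k]-P[k-1]) for k in range(4)])
p1=onz("wrist",285.3,201,.090,i);print("block",P.mean(0),"post",p1)
s=manip.sense();Rm=R.from_rotvec(s["tcp_rot"]).as_matrix()
e=[P[k]-P[k-1] for k in range(4)];l=max(e,key=np.linalg.norm);lt=Rm.T@l;print("long axis in tool",lt,np.arctan(lt[1]/lt[0]))
for c in (P.mean(0),p1):print((Rm.T@(np.array([*c[:2],.067])-s["tcp_pos"])*1000).round(1))
E
```

```text
((288.5, 189.5), (45.0, 23.0), 90.0)
[[ 0.5441 -0.2856  0.048 ]
 [ 0.5493 -0.2587  0.048 ]
 [ 0.6058 -0.2704  0.048 ]
 [ 0.6004 -0.2988  0.048 ]] [np.float64(0.057813583084029965), np.float64(0.027418651289560277), np.float64(0.05776706487648572), np.float64(0.028941492702671486)]
block [ 0.57492082 -0.27839532  0.048     ] post [ 0.57405719 -0.2780545   0.09      ]
long axis in tool [5.77608327e-02 2.46909741e-03 1.21787601e-05] 0.04272090641427893
[-22.3 -30.9 177.2]
[-21.4 -30.8 177.2]
```

Request:
move_arm(series="-11 -15 10 0; -22 -31 40 0; -22 -31 75 0; -22 -31 110 0; -22 -31 130 0")

```text
clock: 7.8
tcp_pos: [0.5734, -0.278, 0.1107]
tcp_rot: [-0.295, -3.125, -0.002]
force: [0.1, 0.2, 0.3]
width: 0.0599
grasp_force: 0.0
```

Request:
move_arm(series="0 0 20 0; 0 0 35 0; 0 0 42 0; 0 0 46 0; 0 0 46 0")

```text
clock: 8.22
tcp_pos: [0.5744, -0.2792, 0.0682]
tcp_rot: [-0.296, -3.127, -0.0]
force: [0.1, 0.3, 0.7]
width: 0.0602
grasp_force: 0.0
```

Request:
move_arm(series="0 0 0 0; 0 0 0 0; 0 0 0 0; 0 0 0 0; 0 0 0 0", grip=10)

```text
clock: 8.63
tcp_pos: [0.5745, -0.2799, 0.069]
tcp_rot: [0.297, 3.126, -0.0]
force: [0.7, 1.4, 5.4]
width: 0.0169
grasp_force: 60.0
```

Request:
move_arm(series="0 0 0 0; 0 0 0 0; 0 0 0 0; 0 0 0 0")

```text
clock: 8.97
tcp_pos: [0.5746, -0.2799, 0.0689]
tcp_rot: [0.298, 3.126, -0.0]
force: [-0.4, 1.5, 6.2]
width: 0.0169
grasp_force: 60.3
```

Gripped. I'll lift and carry it above the gap.

Request:
move_arm(series="0 0 -15 0; 0 0 -40 0; 0 0 -70 0; 0 0 -90 0; 5 10 -90 0")

```text
clock: 9.38
tcp_pos: [0.5725, -0.2718, 0.1637]
tcp_rot: [0.301, 3.121, -0.004]
force: [0.3, -0.8, -0.8]
width: 0.0178
grasp_force: 59.6
```

Request:
move_arm(series="12 24 0 0; 28 56 0 0; 44 88 0 0; 60 120 0 0; 73 147 0 0")

```text
clock: 9.8
tcp_pos: [0.5259, -0.1085, 0.1585]
tcp_rot: [-0.296, -3.127, -0.001]
force: [1.1, -0.7, -0.1]
width: 0.0174
grasp_force: 59.5
```

Request:
move_arm(series="10 20 0 0; 17 32 0 0; 21 41 0 0; 21 41 0 0; 21 41 0 0")

```text
clock: 10.22
tcp_pos: [0.5144, -0.067, 0.1586]
tcp_rot: [0.297, 3.127, -0.0]
force: [-0.2, -0.0, -0.4]
width: 0.0172
grasp_force: 59.5
```

Request:
move_arm(series="0 0 10 0; 0 0 20 0; 0 0 25 0; 0 0 25 0; 0 0 25 0")

```text
clock: 10.63
tcp_pos: [0.514, -0.0672, 0.1327]
tcp_rot: [-0.299, -3.126, 0.001]
force: [0.5, -0.4, 0.4]
width: 0.017
grasp_force: 59.5
```

```bash
python3 - <<'E'
from h import *
import pickle
pickle.dump(manip.camera_info("wrist"),open("w5.pkl","wb"))
a=save("wrist","pics/w5.png")[:,:,::-1];s=manip.sense();print(s["tcp_pos"],s["tcp_rot"],s["width"],s["force"])
cv2.imwrite("pics/w5c.png",cv2.resize(a[100:300,190:450],None,fx=3,fy=3,interpolation=cv2.INTER_CUBIC))
E
```

```text
[ 0.51424157 -0.06711269  0.13310643] [-2.98623441e-01 -3.12685226e+00  6.13605991e-04] 0.017483134671452887 [-0.25192455 -0.29204185 -1.03043237]
```

View pics/w5c.png

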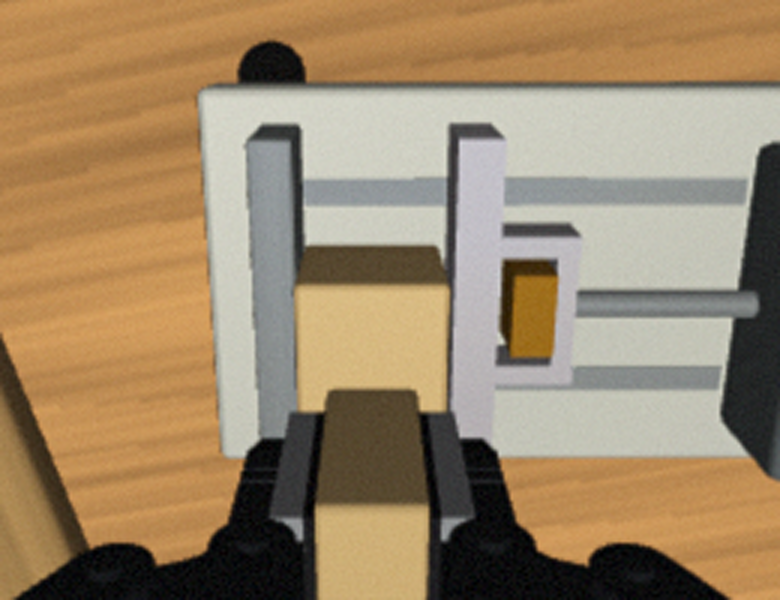

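The spacer hangs between stop (right top edge at about x 297) and fence (left top edge at about x 452). Next I'll check centring and squareness.

```bash
python3 - <<'E'
from h import *
import pickle
i=pickle.load(open("w5.pkl","rb"))
yv=np.array([np.sin(.192),np.cos(.192),0]);xv=np.array([yv[1],-yv[0],0]);o=np.array([.5111,-.0858,0])
def q(x,y,z):
    p=onz("wrist",190+x/3,100+y/3,z,i)-o;return round(1000*(p@xv),1),round(1000*(p@yv),1)
print("stop",q(300,140,.0505),q(297,405,.0505));print("fence",q(450,140,.0505),q(457,405,.0505))
print("spacer top",q(297,285,.112),q(448,285,.112),q(299,408,.112),q(447,408,.112))
print("spacer bottom front",q(303,247,.082),q(440,247,.082))
E
```

```text
stop (np.float64(-48.8), np.float64(1.0)) (np.float64(25.3), np.float64(-1.7))
fence (np.float64(-48.8), np.float64(38.9)) (np.float64(25.2), np.float64(43.1))
spacer top (np.float64(-30.8), np.float64(5.0)) (np.float64(-30.8), np.float64(33.6)) (np.float64(-5.0), np.float64(4.7)) (np.float64(-5.0), np.float64(34.2))
spacer bottom front (np.float64(-29.7), np.float64(3.8)) (np.float64(-29.7), np.float64(34.4))
```

Centred within 1 mm, so I'll lower it.

Request:
move_arm(series="0 1 12 0; 0 1 24 0; 0 1 36 0; 0 1 46 0; 0 1 52 0")

```text
clock: 11.1
tcp_pos: [0.5138, -0.0657, 0.0795]
tcp_rot: [-0.298, -3.126, 0.001]
force: [0.4, 0.6, -0.4]
width: 0.0173
grasp_force: 59.5
```

Request:
move_arm(series="0 0 3 0; 0 0 6 0; 0 0 9 0; 0 0 9 0; 0 0 9 0")

```text
clock: 11.52
tcp_pos: [0.5146, -0.0658, 0.0725]
tcp_rot: [0.298, 3.127, -0.0]
force: [0.1, 0.0, -0.9]
width: 0.0172
grasp_force: 59.5
```

Request:
move_arm(series="0 0 0.5 0; 0 0 1 0; 0 0 1 0; 0 0 1 0")

```text
clock: 11.85
tcp_pos: [0.5145, -0.0657, 0.0715]
tcp_rot: [0.298, 3.127, -0.0]
force: [-0.3, -0.3, -2.1]
width: 0.0173
grasp_force: 59.5
```

Request:
move_arm(series="0 0 0.5 0; 0 0 1 0; 0 0 1 0; 0 0 1 0")

```text
clock: 12.18
tcp_pos: [0.5147, -0.0658, 0.0709]
tcp_rot: [0.298, 3.127, 0.0]
force: [-3.0, 1.2, 11.7]
width: 0.017
grasp_force: 61.3
```

Touchdown. I'll release, rise, and return to above the handle.

Request:
move_arm(series="0 0 -0.5 0; 0 0 -0.5 0; 0 0 -0.5 0; 0 0 -0.5 0; 0 0 -0.5 0", grip=45)

```text
clock: 12.6
tcp_pos: [0.5144, -0.0657, 0.0707]
tcp_rot: [-0.298, -3.127, 0.0]
force: [0.3, -0.6, 0.1]
width: 0.0448
grasp_force: 0.0
```

Request:
move_arm(series="0 0 -15 0; 0 0 -40 0; 0 0 -70 0; 0 0 -95 0; 0 0 -105 0", grip=60)

```text
clock: 13.02
tcp_pos: [0.5155, -0.066, 0.1789]
tcp_rot: [0.298, 3.124, 0.001]
force: [0.7, -0.1, -0.8]
width: 0.0601
grasp_force: 0.0
```

Request:
move_arm(series="-5 35 0 0; -10 70 0 0; -15 105 0 0; -20 140 0 0; -27 175 0 0")

```text
clock: 13.43
tcp_pos: [0.574, 0.1029, 0.1755]
tcp_rot: [-0.297, -3.127, -0.0]
force: [-0.2, -0.4, 1.0]
width: 0.0602
grasp_force: 0.0
```

Request:
move_arm(series="0 12 0 0; 0 12 0 0; 0 12 0 0")

```text
clock: 13.68
tcp_pos: [0.576, 0.113, 0.1752]
tcp_rot: [-0.296, -3.127, 0.001]
force: [-1.2, 0.2, 0.5]
width: 0.06
grasp_force: 0.0
```

```bash
python3 - <<'E'
from h import *
import pickle
pickle.dump(manip.camera_info("wrist"),open("w6.pkl","wb"))
a=save("wrist","pics/w6.png")[:,:,::-1];s=manip.sense();print(s["tcp_pos"],s["tcp_rot"],s["width"])
cv2.imwrite("pics/w6c.png",cv2.resize(a[60:310,0:330],None,fx=2.4,fy=2.4,interpolation=cv2.INTER_CUBIC))
E
```

```text
[0.57596776 0.11196977 0.17540174] [-2.98429894e-01 -3.12683060e+00  1.23357007e-03] 0.06016487022345526
```

View pics/w6c.png

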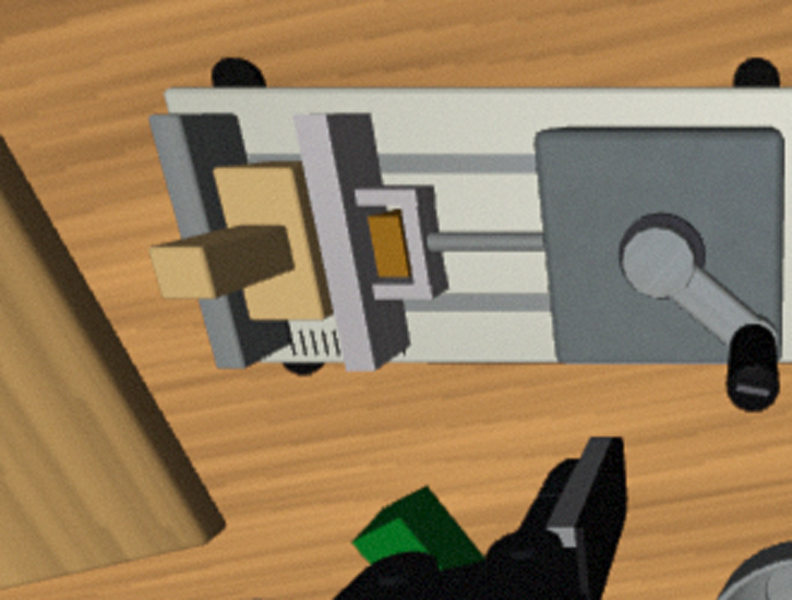

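The spacer stands upright and square in the gap, at crop (270,240). I'll re-grip the handle and compute the closing rows.

Request:
move_arm(series="-1 1 15 0; -1 1 35 0; -1 1 55 0; -1 1 72 0; -1 1 80 0")

```text
clock: 14.15
tcp_pos: [0.5764, 0.1119, 0.0939]
tcp_rot: [-0.3, -3.125, 0.002]
force: [-0.3, -0.0, -0.7]
width: 0.0601
grasp_force: 0.0
```

Request:
move_arm(series="0 0 1 0; 0 0 1 0; 0 0 1 0; 0 0 1 0; 0 0 1 0", grip=10)

```text
clock: 14.57
tcp_pos: [0.5779, 0.1133, 0.096]
tcp_rot: [0.298, 3.126, 0.0]
force: [-1.7, -2.9, 5.7]
width: 0.0154
grasp_force: 58.3
```

Request:
move_arm(series="0 0 0 0; 0 0 0 0; 0 0 0 0; 0 0 0 0")

```text
clock: 14.9
tcp_pos: [0.5779, 0.1134, 0.096]
tcp_rot: [0.298, 3.126, 0.0]
force: [-2.5, -3.3, 5.9]
width: 0.0152
grasp_force: 58.3
```

```bash
python3 - <<'E'
from h import *
s=manip.sense();d=s["tcp_pos"][:2]-np.array([.5435,.0837]);print(s["tcp_pos"],np.linalg.norm(d),np.arctan2(d[1],d[0])+.192,s["width"],s["force"])
E
python3 crank.py 0.902 -0.3 10; echo;python3 crank.py -2.098 -0.1 5; python3 crank.py -2.598 -0.03 20
```

```text
[0.57793703 0.11335872 0.0960199 ] 0.04544831158536295 0.9029862762586816 0.015161441952351824 [-2.45119645 -3.29941851  5.90281796]
-9.2 -9.8 0 0; -15.1 -21.9 0 0; -17.1 -35.2 0 0; -15.1 -48.5 0 0; -9.3 -60.6 0 0
9.1 -9.9 0 0; 20.8 -16.6 0 0; 33.9 -19.5 0 0; 47.3 -18.5 0 0; 59.8 -13.6 0 0

3.8 2.5 0 0; 7.3 5.3 0 0; 10.5 8.4 0 0; 13.4 11.9 0 0; 15.9 15.6 0 0
0.7 1.2 0 0; 1.3 2.4 0 0; 1.9 3.6 0 0; 2.5 4.8 0 0; 3.0 6.0 0 0
0.5 1.3 0 0; 1.0 2.5 0 0; 1.4 3.8 0 0; 1.8 5.1 0 0; 2.1 6.4 0 0
0.3 1.3 0 0; 0.6 2.6 0 0; 0.8 4.0 0 0; 1.0 5.3 0 0; 1.1 6.6 0 0
0.1 1.3 0 0; 0.2 2.7 0 0; 0.2 4.0 0 0; 0.2 5.4 0 0; 0.1 6.7 0 0
```

Request:
move_arm(series="-9.2 -9.8 0 0; -15.1 -21.9 0 0; -17.1 -35.2 0 0; -15.1 -48.5 0 0; -9.3 -60.6 0 0")

```text
clock: 15.32
tcp_pos: [0.5753, 0.0531, 0.0959]
tcp_rot: [0.297, 3.127, 0.003]
force: [-7.1, 13.7, 7.0]
width: 0.0155
grasp_force: 58.6
```

Request:
move_arm(series="9.1 -9.9 0 0; 20.8 -16.6 0 0; 33.9 -19.5 0 0; 47.3 -18.5 0 0; 59.8 -13.6 0 0")

```text
clock: 15.73
tcp_pos: [0.5144, 0.0498, 0.0961]
tcp_rot: [0.299, 3.124, 0.001]
force: [7.5, 2.2, 0.8]
width: 0.0158
grasp_force: 59.4
```

Request:
move_arm(series="3.8 2.5 0 0; 7.3 5.3 0 0; 10.5 8.4 0 0; 13.4 11.9 0 0; 15.9 15.6 0 0")

```text
clock: 16.15
tcp_pos: [0.5014, 0.0679, 0.0959]
tcp_rot: [0.299, 3.127, -0.001]
force: [-6.2, -6.7, 14.6]
width: 0.0152
grasp_force: 60.5
```

```bash
cat > f.py <<'E'
from h import *
pos=[];F=[]
for k in range(3):
    manip.capture("wrist");s=manip.sense();F.append(s["force"]);pos.append(s["tcp_pos"])
d=np.mean(pos,0)[:2]-np.array([.5435,.0837]);t=np.arctan2(d[1],d[0]);f=np.mean(F,0)
print("theta %.3f r %.2f clock %.2f"%((t+.192+np.pi)%(2*np.pi)-np.pi,1000*np.hypot(*d),s["clock"]),"resist cw N %.2f radial %.2f"%(-(f[0]*np.sin(t)-f[1]*np.cos(t)),f[0]*np.cos(t)+f[1]*np.sin(t)),"fz %.1f"%f[2])
E
python3 f.py
```

```text
theta -2.609 r 44.98 clock 16.30 resist cw N -0.35 radial 8.88 fz 16.8
```

Request:
move_arm(series="0.7 1.2 0 0; 1.3 2.4 0 0; 1.9 3.6 0 0; 2.5 4.8 0 0; 3.0 6.0 0 0")

```text
clock: 16.72
tcp_pos: [0.4993, 0.0744, 0.0958]
tcp_rot: [-0.299, -3.127, 0.0]
force: [-9.5, -4.7, 17.9]
width: 0.0152
grasp_force: 60.9
```

```bash
python3 f.py
```

```text
theta -2.748 r 45.14 clock 16.87 resist cw N 2.93 radial 10.02 fz 18.4
```

Request:
move_arm(series="0.5 1.3 0 0; 1.0 2.5 0 0; 1.4 3.8 0 0")

```text
clock: 17.12
tcp_pos: [0.4986, 0.0785, 0.0958]
tcp_rot: [-0.299, -3.127, 0.0]
force: [-10.6, -4.8, 19.1]
width: 0.0153
grasp_force: 61.0
```

```bash
python3 f.py; python3 crank.py -2.838 -0.02 16|cut -d';' -f1-3
```

```text
theta -2.841 r 45.26 clock 17.27 resist cw N 2.27 radial 10.85 fz 18.9
0.3 0.9 0 0; 0.5 1.7 0 0; 0.7 2.6 0 0
0.2 0.9 0 0; 0.3 1.8 0 0; 0.5 2.7 0 0
0.1 0.9 0 0; 0.2 1.8 0 0; 0.2 2.7 0 0
-0.0 0.9 0 0
```

Request:
move_arm(series="0.3 0.9 0 0; 0.5 1.7 0 0; 0.5 1.7 0 0")

```text
clock: 17.52
tcp_pos: [0.4983, 0.0805, 0.0958]
tcp_rot: [-0.298, -3.127, -0.0]
force: [-10.8, -3.2, 18.3]
width: 0.0156
grasp_force: 61.0
```

```bash
python3 f.py
```

```text
theta -2.879 r 45.31 clock 17.67 resist cw N 2.52 radial 10.87 fz 19.0
```

Request:
move_arm(series="0.2 0.9 0 0; 0.2 0.9 0 0; 0.2 0.9 0 0")

```text
clock: 17.92
tcp_pos: [0.4982, 0.0814, 0.0957]
tcp_rot: [-0.298, -3.127, -0.0]
force: [-10.9, -3.3, 19.0]
width: 0.0155
grasp_force: 61.1
```

```bash
python3 f.py
```

```text
theta -2.899 r 45.34 clock 18.07 resist cw N 2.74 radial 10.69 fz 18.7
```

Request:
move_arm(series="0.2 0.9 0 0; 0.2 0.9 0 0; 0.2 0.9 0 0")

```text
clock: 18.32
tcp_pos: [0.4982, 0.0824, 0.0958]
tcp_rot: [-0.298, -3.127, -0.0]
force: [-11.2, -3.3, 19.0]
width: 0.0151
grasp_force: 61.1
```

```bash
python3 f.py
```

```text
theta -2.920 r 45.35 clock 18.47 resist cw N 2.31 radial 11.24 fz 19.4
```

Request:
move_arm(series="0.2 0.9 0 0; 0.2 0.9 0 0; 0.2 0.9 0 0")

```text
clock: 18.72
tcp_pos: [0.4981, 0.0833, 0.0958]
tcp_rot: [-0.298, -3.126, -0.0]
force: [-10.9, -2.7, 19.8]
width: 0.0153
grasp_force: 61.1
```

```bash
python3 f.py
```

```text
theta -2.942 r 45.37 clock 18.87 resist cw N 2.29 radial 11.08 fz 19.7
```

Request:
move_arm(series="0.1 0.9 0 0; 0.1 0.9 0 0; 0.1 0.9 0 0")

```text
clock: 19.12
tcp_pos: [0.4981, 0.0843, 0.0958]
tcp_rot: [-0.298, -3.126, -0.0]
force: [-11.1, -2.5, 20.0]
width: 0.0152
grasp_force: 61.2
```

```bash
python3 f.py
```

```text
theta -2.962 r 45.37 clock 19.27 resist cw N 3.16 radial 11.98 fz 20.2
```

Request:
move_arm(series="0.1 0.6 0 0; 0.1 0.6 0 0; 0.1 0.6 0 0")

```text
clock: 19.52
tcp_pos: [0.4981, 0.0849, 0.0958]
tcp_rot: [-0.298, -3.126, -0.0]
force: [-12.2, -3.1, 20.4]
width: 0.0152
grasp_force: 61.2
```

```bash
python3 f.py
```

```text
theta -2.976 r 45.41 clock 19.67 resist cw N 3.03 radial 11.73 fz 20.4
```

Request:
move_arm(series="0.1 0.8 0 0; 0.1 0.8 0 0; 0.1 0.8 0 0")

```text
clock: 19.92
tcp_pos: [0.4981, 0.0857, 0.0958]
tcp_rot: [-0.298, -3.126, -0.0]
force: [-12.9, -2.4, 20.2]
width: 0.0155
grasp_force: 61.2
```

```bash
python3 f.py
```

```text
theta -2.995 r 45.40 clock 20.07 resist cw N 3.10 radial 12.21 fz 20.6
```

Request:
move_arm(series="0 0.9 0 0; 0 0.9 0 0; 0 0.9 0 0")

```text
clock: 20.32
tcp_pos: [0.4982, 0.0867, 0.0957]
tcp_rot: [-0.298, -3.126, -0.0]
force: [-12.8, -1.3, 21.4]
width: 0.015
grasp_force: 61.3
```

```bash
python3 f.py; python3 - <<'E'
from h import *
import pickle
i=manip.camera_info("wrist");a=manip.capture("wrist");cv2.imwrite("pics/w7.png",a[:,:,::-1]);pickle.dump(i,open("w7.pkl","wb"))
yv=np.array([np.sin(.192),np.cos(.192),0]);xv=np.array([yv[1],-yv[0],0]);o=np.array([.5111,-.0858,.0505])
# profile along guide y at z=.0505, x=-20 mm
for X in (-.022,-.042):
  print(X,[(y,tuple(int(c) for c in a[int(round(p[1])),int(round(p[0]))])) for y in range(-14,50,2) for p in [proj("wrist",o+xv*X+yv*y/1000,i)] if 0<=p[0]<640 and 0<=p[1]<400])
E
```

```text
theta -3.015 r 45.42 clock 20.47 resist cw N 3.19 radial 13.46 fz 21.5
-0.022 [(-14, (196, 144, 82)), (-12, (133, 126, 116)), (-10, (128, 133, 130)), (-8, (135, 142, 139)), (-6, (135, 140, 136)), (-4, (132, 135, 134)), (-2, (122, 127, 125)), (0, (49, 52, 54)), (2, (205, 171, 115)), (4, (203, 170, 116)), (6, (206, 177, 118)), (8, (202, 175, 116)), (10, (198, 170, 111)), (12, (207, 175, 121)), (14, (205, 177, 118)), (16, (207, 177, 118)), (18, (203, 172, 115)), (20, (206, 176, 118)), (22, (208, 177, 121)), (24, (206, 174, 118)), (26, (207, 175, 119)), (28, (205, 175, 119)), (30, (182, 173, 167)), (32, (178, 175, 173)), (34, (179, 175, 177)), (36, (179, 176, 177)), (38, (177, 174, 176)), (40, (176, 173, 177)), (42, (85, 82, 84)), (44, (63, 59, 60)), (46, (63, 59, 61)), (48, (93, 90, 91))]
-0.042 [(-14, (175, 127, 71)), (-12, (126, 127, 124)), (-10, (131, 132, 130)), (-8, (138, 141, 143)), (-6, (136, 144, 139)), (-4, (134, 137, 135)), (-2, (119, 122, 124)), (0, (68, 68, 69)), (2, (51, 51, 49)), (4, (49, 46, 49)), (6, (48, 51, 48)), (8, (49, 49, 50)), (10, (51, 51, 47)), (12, (50, 51, 52)), (14, (51, 49, 46)), (16, (46, 46, 44)), (18, (44, 45, 47)), (20, (49, 48, 47)), (22, (84, 69, 45)), (24, (80, 64, 45)), (26, (85, 69, 46)), (28, (88, 70, 48)), (30, (181, 176, 177)), (32, (183, 178, 180)), (34, (182, 177, 180)), (36, (183, 180, 183)), (38, (177, 173, 175)), (40, (186, 181, 184)), (42, (129, 125, 125)), (44, (66, 64, 64)), (46, (58, 53, 55)), (48, (67, 65, 66))]
```

Image gap is about 30 mm, so it's close to contact. I'll use finer steps.

Request:
move_arm(series="0.3 0.6 0 0; 0.3 0.6 0 0; 0.3 0.6 0 0")

```text
clock: 20.77
tcp_pos: [0.4982, 0.0873, 0.0958]
tcp_rot: [-0.298, -3.126, -0.0]
force: [-12.3, -2.1, 19.7]
width: 0.0158
grasp_force: 61.3
```

```bash
python3 f.py
```

```text
theta -3.030 r 45.46 clock 20.92 resist cw N 2.56 radial 12.13 fz 19.9
```

Request:
move_arm(series="0.3 0.7 0 0; 0.3 0.7 0 0; 0.3 0.7 0 0")

```text
clock: 21.17
tcp_pos: [0.4982, 0.0881, 0.0958]
tcp_rot: [-0.298, -3.127, -0.001]
force: [-10.6, -2.9, 18.4]
width: 0.0152
grasp_force: 61.2
```

```bash
python3 f.py
```

```text
theta -3.046 r 45.50 clock 21.32 resist cw N 2.90 radial 10.20 fz 18.0
```

Request:
move_arm(series="0.2 0.7 0 0; 0.2 0.7 0 0; 0.2 0.7 0 0")

```text
clock: 21.57
tcp_pos: [0.4982, 0.0888, 0.0958]
tcp_rot: [-0.298, -3.127, -0.001]
force: [-9.9, -1.8, 18.5]
width: 0.0157
grasp_force: 61.2
```

```bash
python3 f.py
```

```text
theta -3.063 r 45.57 clock 21.72 resist cw N 3.20 radial 9.73 fz 17.7
```

Request:
move_arm(series="0.1 0.7 0 0; 0.1 0.7 0 0; 0.1 0.7 0 0")

```text
clock: 21.97
tcp_pos: [0.4983, 0.0896, 0.0958]
tcp_rot: [-0.298, -3.127, -0.001]
force: [-9.1, -1.3, 17.0]
width: 0.0158
grasp_force: 61.2
```

```bash
python3 f.py
```

```text
theta -3.079 r 45.59 clock 22.12 resist cw N 2.86 radial 8.80 fz 17.4
```

Request:
move_arm(series="0.1 0.8 0 0; 0.1 0.8 0 0; 0.1 0.8 0 0")

```text
clock: 22.37
tcp_pos: [0.4984, 0.0904, 0.0958]
tcp_rot: [-0.298, -3.127, -0.001]
force: [-9.2, -1.8, 17.3]
width: 0.0154
grasp_force: 61.1
```

```bash
python3 f.py
```

```text
theta -3.097 r 45.61 clock 22.52 resist cw N 2.58 radial 9.00 fz 17.3
```

Request:
move_arm(series="0 0.8 0 0; 0 0.8 0 0; 0 0.8 0 0")

```text
clock: 22.77
tcp_pos: [0.4985, 0.0912, 0.0958]
tcp_rot: [-0.297, -3.127, -0.001]
force: [-9.0, -2.4, 16.7]
width: 0.0153
grasp_force: 61.2
```

```bash
python3 f.py
```

```text
theta -3.115 r 45.62 clock 22.92 resist cw N 2.51 radial 9.21 fz 17.5
```

Request:
move_arm(series="0 0.8 0 0; 0 0.8 0 0; 0 0.8 0 0")

```text
clock: 23.17
tcp_pos: [0.4986, 0.0921, 0.0958]
tcp_rot: [-0.297, -3.127, -0.001]
force: [-9.3, -1.2, 17.2]
width: 0.0152
grasp_force: 61.2
```

```bash
python3 f.py; python3 - <<'E'
from h import *
i=manip.camera_info("wrist");a=manip.capture("wrist").astype(np.float32);cv2.imwrite("pics/w8.png",a[:,:,::-1])
yv=np.array([np.sin(.192),np.cos(.192),0]);xv=np.array([yv[1],-yv[0],0]);o=np.array([.5111,-.0858,.0505])
for X in (-.025,-.015,.012,.02):
  for lo,hi in((-4,5),(25,33)):
    Y=np.arange(lo,hi,.5);p=np.array([proj("wrist",o+xv*X+yv*y/1000,i) for y in Y],np.float32)
    if lo<0 or 1: v=cv2.remap(a,p[None,:,0],p[None,:,1],1)[0];print(X,lo,[(int(r),int(b)) for r,g,b in v])
p=[proj("wrist",o+yv*y/1000,i) for y in(0,10)];print("px/mm",np.linalg.norm(p[1]-p[0])/10)
E
```

```text
theta -3.134 r 45.65 clock 23.32 resist cw N 3.09 radial 9.17 fz 17.8
-0.025 -4 [(126, 132), (125, 130), (126, 128), (126, 126), (117, 121), (106, 110), (91, 93), (71, 72), (66, 58), (93, 63), (167, 93), (193, 110), (205, 117), (205, 117), (206, 118), (206, 119), (205, 118), (201, 113)]
-0.025 25 [(208, 121), (206, 120), (205, 118), (207, 121), (206, 117), (204, 113), (203, 111), (203, 119), (193, 140), (181, 166), (180, 177), (178, 178), (177, 177), (179, 179), (178, 177), (178, 177)]
-0.015 -4 [(130, 133), (130, 134), (130, 134), (126, 128), (117, 120), (106, 108), (93, 92), (72, 74), (68, 61), (88, 59), (162, 91), (193, 110), (204, 118), (203, 114), (203, 116), (203, 117), (204, 116), (203, 113)]
-0.015 25 [(205, 116), (204, 115), (203, 115), (202, 114), (203, 112), (204, 113), (204, 115), (203, 117), (191, 138), (182, 158), (176, 175), (175, 174), (176, 175), (178, 177), (178, 175), (177, 174)]
0.012 -4 [(84, 45), (84, 45), (83, 45), (79, 43), (77, 43), (76, 42), (74, 41), (73, 40), (73, 40), (74, 41), (73, 40), (73, 38), (73, 38), (74, 40), (74, 42), (73, 38), (74, 39), (75, 40)]
0.012 25 [(205, 118), (205, 116), (206, 117), (206, 117), (205, 117), (203, 117), (202, 116), (201, 115), (187, 131), (178, 149), (171, 167), (170, 169), (170, 170), (172, 171), (173, 171), (173, 172)]
0.02 -4 [(75, 42), (73, 42), (73, 39), (75, 42), (75, 41), (73, 37), (75, 40), (75, 41), (71, 39), (74, 40), (76, 41), (75, 39), (75, 40), (75, 40), (72, 39), (73, 36), (74, 35), (73, 38)]
0.02 25 [(203, 114), (203, 115), (203, 118), (202, 116), (202, 115), (203, 114), (205, 116), (200, 122), (191, 132), (180, 156), (174, 169), (173, 170), (171, 169), (171, 169), (172, 169), (175, 171)]
px/mm 1.3543592931266468[ WARN:0@0.802] global loadsave.cpp:1063 imwrite_ Unsupported depth image for selected encoder is fallbacked to CV_8U.
```

Request:
move_arm(series="0 0.9 0 0; 0 0.9 0 0; 0 0.9 0 0")

```text
clock: 23.62
tcp_pos: [0.4988, 0.093, 0.0958]
tcp_rot: [-0.297, -3.127, -0.001]
force: [-10.4, -1.1, 17.8]
width: 0.0154
grasp_force: 61.2
```

```bash
python3 f.py
```

```text
theta 3.129 r 45.67 clock 23.77 resist cw N 2.29 radial 9.52 fz 17.6
```

Request:
move_arm(series="0 0.8 0 0; 0 0.8 0 0; 0 0.8 0 0")

```text
clock: 24.02
tcp_pos: [0.4989, 0.0938, 0.0958]
tcp_rot: [-0.297, -3.127, -0.001]
force: [-10.3, -0.7, 18.7]
width: 0.0153
grasp_force: 61.2
```

```bash
python3 f.py
```

```text
theta 3.111 r 45.68 clock 24.17 resist cw N 2.55 radial 8.79 fz 17.6
```

Request:
move_arm(series="-0.1 0.8 0 0; -0.1 0.8 0 0; -0.1 0.8 0 0")

```text
clock: 24.42
tcp_pos: [0.4991, 0.0946, 0.0958]
tcp_rot: [-0.297, -3.127, -0.001]
force: [-10.0, -0.6, 17.7]
width: 0.0154
grasp_force: 61.2
```

```bash
python3 f.py
```

```text
theta 3.093 r 45.69 clock 24.57 resist cw N 2.71 radial 10.00 fz 18.1
```

Request:
move_arm(series="-0.1 0.9 0 0; -0.1 0.9 0 0; -0.1 0.9 0 0")

```text
clock: 24.82
tcp_pos: [0.4994, 0.0955, 0.0958]
tcp_rot: [-0.297, -3.127, -0.001]
force: [-11.0, 0.2, 18.1]
width: 0.0154
grasp_force: 61.2
```

```bash
python3 f.py
```

```text
theta 3.072 r 45.70 clock 24.97 resist cw N 2.51 radial 9.99 fz 18.0
```

Request:
move_arm(series="-0.1 0.9 0 0; -0.1 0.9 0 0; -0.1 0.9 0 0")

```text
clock: 25.22
tcp_pos: [0.4996, 0.0965, 0.0958]
tcp_rot: [-0.297, -3.127, -0.001]
force: [-10.8, -0.1, 17.9]
width: 0.0154
grasp_force: 61.2
```

```bash
python3 f.py
```

```text
theta 3.051 r 45.71 clock 25.37 resist cw N 2.84 radial 10.40 fz 18.1
```

Request:
move_arm(series="-0.1 0.8 0 0; -0.1 0.8 0 0; -0.1 0.8 0 0")

```text
clock: 25.62
tcp_pos: [0.4998, 0.0972, 0.0958]
tcp_rot: [-0.297, -3.127, -0.001]
force: [-10.8, 0.3, 18.1]
width: 0.0155
grasp_force: 61.2
```

```bash
python3 f.py
```

```text
theta 3.033 r 45.74 clock 25.77 resist cw N 3.00 radial 10.16 fz 18.6
```

Request:
move_arm(series="-0.1 0.8 0 0; -0.1 0.8 0 0; -0.1 0.8 0 0")

```text
clock: 26.02
tcp_pos: [0.5001, 0.0981, 0.0958]
tcp_rot: [-0.297, -3.127, -0.001]
force: [-10.0, 0.6, 18.1]
width: 0.0153
grasp_force: 61.2
```

```bash
python3 f.py
```

```text
theta 3.015 r 45.76 clock 26.17 resist cw N 3.04 radial 10.58 fz 17.9
```

Checking the image profile again along with the next step.

Request:
move_arm(series="-0.1 0.8 0 0; -0.1 0.8 0 0; -0.1 0.8 0 0")

```text
clock: 26.42
tcp_pos: [0.5003, 0.0988, 0.0958]
tcp_rot: [-0.297, -3.127, -0.001]
force: [-10.4, 1.2, 17.5]
width: 0.0152
grasp_force: 61.2
```

```bash
python3 f.py; cat > g.py <<'E'
from h import *
i=manip.camera_info("wrist");a=manip.capture("wrist").astype(np.float32)
yv=np.array([np.sin(.192),np.cos(.192),0]);xv=np.array([yv[1],-yv[0],0]);o=np.array([.5111,-.0858,.0505])
for X in (-.025,-.015):
  for lo,hi in((-3,4),(27,31)):
    Y=np.arange(lo,hi,.5);p=np.array([proj("wrist",o+xv*X+yv*y/1000,i) for y in Y],np.float32)
    v=cv2.remap(a,p[None,:,0],p[None,:,1],1)[0];print(X,lo,[(int(r),int(b)) for r,g,b in v])
E
python3 g.py
```

```text
theta 2.996 r 45.75 clock 26.57 resist cw N 3.10 radial 10.08 fz 18.6
-0.025 -3 [(129, 132), (125, 127), (116, 119), (103, 108), (88, 93), (79, 75), (116, 80), (170, 96), (199, 113), (205, 117), (205, 117), (203, 115), (203, 114), (203, 114)]
-0.025 27 [(204, 115), (203, 117), (202, 119), (187, 148), (179, 166), (175, 176), (176, 176), (177, 176)]
-0.015 -3 [(130, 130), (123, 124), (116, 118), (104, 107), (89, 93), (85, 78), (124, 83), (175, 96), (198, 113), (203, 114), (203, 113), (203, 115), (202, 117), (203, 116)]
-0.015 27 [(203, 112), (204, 117), (198, 127), (185, 142), (180, 165), (177, 175), (176, 176), (175, 175)]
```

Request:
move_arm(series="-0.1 0.8 0 0; -0.1 0.8 0 0; -0.1 0.8 0 0")

```text
clock: 26.87
tcp_pos: [0.5006, 0.0996, 0.0958]
tcp_rot: [-0.297, -3.127, -0.001]
force: [-10.4, 1.7, 18.1]
width: 0.0152
grasp_force: 61.2
```

```bash
python3 f.py
```

```text
theta 2.978 r 45.78 clock 27.02 resist cw N 2.92 radial 10.51 fz 17.9
```

Request:
move_arm(series="-0.2 0.9 0 0; -0.2 0.9 0 0; -0.2 0.9 0 0")

```text
clock: 27.27
tcp_pos: [0.5009, 0.1006, 0.0958]
tcp_rot: [-0.297, -3.127, -0.001]
force: [-10.2, 0.5, 18.4]
width: 0.0152
grasp_force: 61.2
```

```bash
python3 f.py
```

```text
theta 2.956 r 45.80 clock 27.42 resist cw N 2.42 radial 11.10 fz 18.3
```

Request:
move_arm(series="-0.2 0.9 0 0; -0.2 0.9 0 0; -0.2 0.9 0 0")

```text
clock: 27.67
tcp_pos: [0.5013, 0.1015, 0.0958]
tcp_rot: [-0.297, -3.127, -0.001]
force: [-11.8, 0.4, 17.6]
width: 0.0152
grasp_force: 61.2
```

```bash
python3 f.py
```

```text
theta 2.936 r 45.81 clock 27.82 resist cw N 2.32 radial 10.90 fz 18.2
```

Request:
move_arm(series="-0.2 0.9 0 0; -0.2 0.9 0 0; -0.2 0.9 0 0")

```text
clock: 28.07
tcp_pos: [0.5017, 0.1024, 0.0958]
tcp_rot: [-0.297, -3.127, -0.001]
force: [-11.6, 2.1, 18.9]
width: 0.0157
grasp_force: 61.2
```

```bash
python3 f.py; python3 g.py
```

```text
theta 2.914 r 45.85 clock 28.22 resist cw N 2.67 radial 10.97 fz 17.9
-0.025 -3 [(126, 131), (122, 126), (117, 119), (106, 110), (97, 94), (112, 86), (172, 99), (192, 109), (203, 115), (205, 116), (203, 113), (203, 113), (204, 114), (202, 114)]
-0.025 27 [(203, 116), (199, 116), (189, 142), (179, 169), (176, 176), (177, 176), (178, 176), (179, 177)]
-0.015 -3 [(132, 134), (127, 128), (119, 120), (112, 113), (96, 97), (107, 88), (147, 90), (184, 106), (202, 115), (206, 118), (202, 114), (203, 116), (204, 119), (204, 115)]
-0.015 27 [(204, 117), (201, 123), (188, 139), (176, 158), (171, 169), (173, 173), (172, 173), (174, 173)]
```

Request:
move_arm(series="-0.2 0.8 0 0; -0.2 0.8 0 0; -0.2 0.8 0 0")

```text
clock: 28.52
tcp_pos: [0.502, 0.1031, 0.0958]
tcp_rot: [-0.297, -3.127, -0.002]
force: [-11.0, 2.7, 18.4]
width: 0.0152
grasp_force: 61.2
```

```bash
python3 f.py
```

```text
theta 2.896 r 45.85 clock 28.67 resist cw N 3.17 radial 11.30 fz 17.8
```

Request:
move_arm(series="-0.2 0.8 0 0; -0.2 0.8 0 0; -0.2 0.8 0 0")

```text
clock: 28.92
tcp_pos: [0.5023, 0.1039, 0.0958]
tcp_rot: [-0.297, -3.127, -0.002]
force: [-11.4, 2.4, 19.2]
width: 0.0155
grasp_force: 61.2
```

```bash
python3 f.py
```

```text
theta 2.877 r 45.86 clock 29.07 resist cw N 2.93 radial 10.83 fz 18.0
```

Request:
move_arm(series="-0.2 0.8 0 0; -0.2 0.8 0 0; -0.2 0.8 0 0")

```text
clock: 29.32
tcp_pos: [0.5027, 0.1047, 0.0958]
tcp_rot: [-0.296, -3.127, -0.002]
force: [-11.2, 2.2, 18.4]
width: 0.015
grasp_force: 61.2
```

```bash
python3 f.py
```

```text
theta 2.859 r 45.88 clock 29.47 resist cw N 2.74 radial 10.92 fz 18.0
```

Request:
move_arm(series="-0.3 0.8 0 0; -0.3 0.8 0 0; -0.3 0.8 0 0")

```text
clock: 29.72
tcp_pos: [0.5031, 0.1055, 0.0958]
tcp_rot: [-0.296, -3.127, -0.002]
force: [-11.7, 4.0, 18.4]
width: 0.015
grasp_force: 61.2
```

```bash
python3 f.py;python3 g.py
```

```text
theta 2.839 r 45.88 clock 29.87 resist cw N 2.98 radial 11.17 fz 17.9
-0.025 -3 [(126, 130), (121, 125), (115, 120), (105, 107), (110, 97), (132, 91), (184, 106), (201, 112), (203, 115), (202, 114), (201, 113), (201, 114), (202, 116), (203, 115)]
-0.025 27 [(205, 117), (193, 134), (184, 155), (178, 173), (176, 174), (177, 175), (178, 176), (179, 176)]
-0.015 -3 [(129, 133), (124, 127), (117, 119), (108, 108), (116, 98), (143, 96), (193, 107), (204, 118), (208, 121), (206, 116), (202, 114), (201, 114), (202, 116), (202, 117)]
-0.015 27 [(202, 117), (196, 131), (184, 164), (177, 169), (174, 173), (176, 175), (176, 173), (175, 173)]
```

Request:
move_arm(series="-0.3 0.8 0 0; -0.3 0.8 0 0; -0.3 0.8 0 0")

```text
clock: 30.17
tcp_pos: [0.5035, 0.1062, 0.0958]
tcp_rot: [-0.296, -3.127, -0.002]
force: [-10.7, 2.6, 17.9]
width: 0.0152
grasp_force: 61.2
```

```bash
python3 f.py
```

```text
theta 2.820 r 45.88 clock 30.32 resist cw N 3.15 radial 11.12 fz 18.3
```

Request:
move_arm(series="-0.3 0.8 0 0; -0.3 0.8 0 0; -0.3 0.8 0 0")

```text
clock: 30.57
tcp_pos: [0.5039, 0.1069, 0.0958]
tcp_rot: [-0.296, -3.126, -0.002]
force: [-11.4, 2.9, 18.3]
width: 0.0151
grasp_force: 61.2
```

```bash
python3 f.py
```

```text
theta 2.802 r 45.89 clock 30.72 resist cw N 3.43 radial 11.52 fz 18.4
```

Request:
move_arm(series="-0.3 0.7 0 0; -0.3 0.7 0 0; -0.3 0.7 0 0")

```text
clock: 30.97
tcp_pos: [0.5043, 0.1076, 0.0958]
tcp_rot: [-0.296, -3.126, -0.002]
force: [-11.6, 3.2, 18.7]
width: 0.015
grasp_force: 61.3
```

```bash
python3 f.py; python3 g.py
```

```text
theta 2.787 r 45.90 clock 31.12 resist cw N 4.09 radial 11.56 fz 18.6
-0.025 -3 [(128, 132), (123, 125), (115, 118), (108, 108), (106, 95), (147, 98), (188, 106), (202, 114), (202, 114), (202, 115), (203, 115), (202, 115), (203, 117), (203, 118)]
-0.025 27 [(201, 118), (195, 129), (184, 165), (180, 174), (178, 176), (178, 176), (178, 176), (176, 174)]
-0.015 -3 [(130, 132), (120, 125), (113, 118), (108, 107), (109, 96), (155, 102), (185, 109), (201, 114), (201, 112), (203, 114), (204, 117), (204, 120), (202, 115), (202, 114)]
-0.015 27 [(199, 115), (191, 131), (183, 154), (177, 172), (174, 171), (174, 172), (175, 173), (175, 172)]
```

Contact: resistance is rising (about 14 N at the fence). Two more small steps.

Request:
move_arm(series="-0.2 0.6 0 0; -0.2 0.6 0 0; -0.2 0.6 0 0")

```text
clock: 31.42
tcp_pos: [0.5046, 0.1081, 0.0958]
tcp_rot: [-0.296, -3.126, -0.002]
force: [-11.2, 2.1, 19.7]
width: 0.0153
grasp_force: 61.3
```

```bash
python3 f.py
```

```text
theta 2.774 r 45.92 clock 31.57 resist cw N 4.22 radial 12.01 fz 19.1
```

Request:
move_arm(series="-0.2 0.5 0 0; -0.2 0.5 0 0; -0.2 0.5 0 0")

```text
clock: 31.82
tcp_pos: [0.5049, 0.1085, 0.0958]
tcp_rot: [-0.296, -3.126, -0.002]
force: [-11.6, 1.9, 18.6]
width: 0.0153
grasp_force: 61.3
```

```bash
python3 f.py
```

```text
theta 2.763 r 45.92 clock 31.97 resist cw N 4.54 radial 11.35 fz 19.4
```

About 19 N estimated at the fence. I'll release the handle, rise straight up, and check.

Request:
move_arm(series="0 0 0 0; 0 0 0 0; 0 0 0 0; 0 0 0 0; 0 0 0 0", grip=50)

```text
clock: 32.38
tcp_pos: [0.5055, 0.1078, 0.0949]
tcp_rot: [0.298, 3.127, -0.0]
force: [0.2, 0.3, 0.0]
width: 0.05
grasp_force: 0.0
```

Request:
move_arm(series="0 0 -15 0; 0 0 -40 0; 0 0 -70 0; 0 0 -90 0; 0 0 -100 0")

```text
clock: 32.8
tcp_pos: [0.5062, 0.1079, 0.1973]
tcp_rot: [0.298, 3.125, 0.002]
force: [0.4, -0.0, 0.5]
width: 0.0497
grasp_force: 0.0
```

Request:
move_arm(series="0 0 0 0; 0 0 0 0; 0 0 0 0")

```text
clock: 33.05
tcp_pos: [0.5049, 0.1078, 0.1937]
tcp_rot: [-0.297, -3.126, 0.001]
force: [0.5, 0.1, -0.4]
width: 0.0502
grasp_force: 0.0
```

```bash
python3 - <<'E'
from h import *
i=manip.camera_info("wrist");a=manip.capture("wrist")
dark=((a.max(axis=2)<45)).astype(np.uint8);z=np.zeros_like(dark)
hub=np.array([.5435,.0837])
for t in np.arange(2.55,2.95,.03):   # handle top brightness at candidate angles
    w=t-.192;p=proj("wrist",[hub[0]+.0455*np.cos(w),hub[1]+.0455*np.sin(w),.115],i);z[:]=0;cv2.circle(z,(int(round(p[0])),int(round(p[1]))),6,1,-1);print("%.2f"%t,p.round(0),round(float(dark[z>0].mean()),2),end=' | ')
yv=np.array([np.sin(.192),np.cos(.192),0]);xv=np.array([yv[1],-yv[0],0]);o=np.array([.5111,-.0858,.0505])
print()
for X in (-.025,-.015):
    p=np.array([proj("wrist",o+xv*X+yv*y/1000,i) for y in np.arange(-4,36,1)],np.float32)
    print([(int(r),int(b)) for r,g,b in cv2.remap(a,p[None,:,0],p[None,:,1],1)[0]])
print(manip.sense()["force"],manip.sense()["tcp_pos"])
E
python3 - <<'E'
E
```

```text
2.55 [325. 213.] 0.21 | 2.58 [323. 212.] 0.38 | 2.61 [322. 212.] 0.44 | 2.64 [320. 211.] 0.62 | 2.67 [319. 210.] 0.72 | 2.70 [317. 209.] 0.73 | 2.73 [316. 209.] 0.71 | 2.76 [314. 208.] 0.71 | 2.79 [313. 208.] 0.73 | 2.82 [311. 207.] 0.79 | 2.85 [309. 206.] 0.76 | 2.88 [308. 206.] 0.7 | 2.91 [306. 206.] 0.56 | 2.94 [304. 205.] 0.41 | 
[(133, 136), (130, 133), (111, 108), (119, 88), (198, 115), (203, 115), (204, 117), (202, 113), (202, 116), (203, 115), (201, 113), (204, 116), (205, 118), (205, 119), (205, 118), (203, 118), (203, 117), (203, 117), (204, 117), (204, 118), (203, 119), (204, 118), (204, 116), (205, 117), (206, 118), (206, 119), (204, 116), (205, 119), (206, 117), (204, 116), (204, 113), (204, 119), (183, 144), (177, 173), (179, 176), (180, 178), (182, 181), (179, 178), (181, 178), (179, 177)]
[(133, 133), (130, 133), (113, 117), (116, 91), (199, 113), (205, 114), (203, 114), (203, 118), (201, 116), (202, 115), (203, 117), (202, 116), (204, 118), (204, 119), (203, 117), (203, 117), (204, 118), (205, 118), (205, 117), (203, 116), (204, 116), (203, 117), (205, 118), (203, 115), (208, 120), (210, 121), (207, 120), (205, 117), (206, 116), (203, 115), (206, 116), (203, 116), (188, 151), (181, 173), (180, 176), (177, 175), (176, 174), (178, 176), (178, 177), (179, 177)]
[ 0.48046037  0.10577806 -0.48205395] [0.50478764 0.10771502 0.1936015 ]
```

```bash
python3 -c "
from station import manip
print(manip.job_done())"
```

```text
the job is handed in; nothing more can be done
None
```

I wound the gap out to about 41 mm, stood the pale spacer in it and closed the fence until it gripped at an estimated 19 N. I then let go of the crank and handed the job in; no verdict came back.

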